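# Close the coffee tin with its inner lid and take the outer lid to rinse

## Robot

A 7-joint arm with a two-finger parallel gripper is mounted at the origin on a cart in front of the work surface, level with it; the furniture and walls round the work are solid. World frame = base frame: x ahead of the robot, y to its left, z up, the work surface at z = 0. Lengths are in m, angles in rad, forces in N, time in s.
With the tool pointing down it reaches from about 0.4 to 0.9 m from the base axis. Payload 5.5 kg.
Tool frame: the origin (TCP) lies midway between the tips of the shut fingers; the grasp point (between the pads) lies 19 mm behind it (manip.grip_depth is the distance from the TCP to the grasp point, in m); z points along the fingers, x is the direction in which the jaws open and shut, and the axes are right-handed (so a half turn about z gives the same grasp; the last joint's range is limited). The gripper opens to 92 mm and grips with 3 to 60 N. Pads are 19 mm wide; open, the fingers measure 130 mm over their backs; the gripper's body (75 mm by 190 mm) begins 47 mm behind the grasp point.
Start: joints at [1.46, 0.501, -0.427, 1.55, 0.221, 1.138, -0.21], TCP at [0.237, -0.605, 0.227] pointing down, gripper open.
Joint ranges: [-2.88, 2.88], [-0.31, 2.03], [-1.54, 1.56], [0.2, 2.42], [-1.41, 4.55], [0.19, 2.02], [-2.57, 2.57]. Speed limits (rad/s): [2.57, 2.57, 3.14, 3.14, 3.14, 3.14, 3.14].

## Interface

Orientations are given as a unit quaternion [x, y, z, w].
In Python, from bench import manip, effector, viewer gives the robot as it stands. Calls block until the motion is done:
- manip.move_pose(position, orientation): joint-space move of the TCP to a pose.
- manip.servo_line(position, ori=None, vel=0.15): straight line of the TCP; ori=None keeps the orientation; vel is the mean speed in m/s.
- manip.movej(angles): joint-space move.
- effector.open_jaws() and effector.close(f_grip=None): open the fingers fully, or close them until they stop; f_grip is the grip in N (None keeps the last).
- manip.sleep(seconds).
- manip.solve_ik(position, orientation): joint angles nearest the present ones, or None.
- viewer.get_image(name): name is "scene" or "top" or "wrist"; returns the picture (480x640x3 uint8, red, green, blue); there is no depth.
- viewer.get_calibration(name): a dict with "vfov" (degrees; the focal length in pixels is half the picture's height over the tangent of half this angle, whatever the lens; pixels are square), "cx", "cy" (the principal point, pixels), "eye" and "attitude" of the camera in the world. Camera axes: x right, y down, z forward; pixel columns grow to the right and rows downward; lengths in m; the calibration is good to about 2 mm. A picture is of the moment at which its call begins: read the wrist's pose just before it. get_calibration takes no time and is no camera call; for the wrist camera it gives the pose at the moment of the call.
A pose or a line that the arm cannot do raises manip.PlanningError and nothing moves.
- manip.hand_in(): hands the job in, once; it reports no verdict.
Readings, each from a call of its own:
- manip.current_clock(): time.
- manip.current_q(): joint angles.
- manip.current_joint_velocities(): joint speeds.
- manip.current_tau(): joint torques, N m.
- manip.current_tool_pos(): TCP position.
- manip.current_tcp_rot(): TCP orientation.
- manip.current_force(): force on the tool from outside, world axes, zero at the start.
- manip.current_wrist_torque(): the same for the moment, N m.
- manip.current_finger_gap(): finger opening in m.
Only numpy, scipy, OpenCV 4.12 (cv2) and the standard library are available. Lean on these libraries where they do the work, as an engineer would, in place of code of your own. Each camera call takes 0.05 s, during which the arm holds its last target. There are 200 camera calls.

## Task

The coffee tin's double lid (a white inner lid with a wooden outer lid resting on it) stands beside the open blue tin. Carry both lids together by the black grip of the inner lid and lower them onto the tin without dropping them, so that the tin's guide pin comes up through the eyelet of the inner lid and the inner lid sits fully down on the rim; let go, then lift off the wooden outer lid alone by one of its steel lugs, leaving the inner lid seated. Finish while holding the outer lid roughly level in the gripper above the left sink basin, clear of everything, ready to be rinsed; do not knock the tin or the other things about.

Things in the scene. Friction and masses are not known exactly. Their poses are not given: they have to be found in the camera images.
- tin: Open round blue tin, loose, 0.9 kg, 100 mm across, 90 mm high, mouth 92 mm wide. Origin: centre of its underside, z up. At local -x, 66 mm from the axis, a bracket carries an upright steel guide pin, 6 mm thick, round tip 18 mm above the rim. Yaw up to 0.5 rad either way (pin towards the robot).
- pin_top (a point): Tip of the tin's guide pin, local (-66, 0, 108) mm in the tin's frame.
- inner_lid: White lid, loose, 0.16 kg; origin: centre of underside, z up. Heights: plug 85 mm across 0-12 mm, white flange 108 mm across 12-16, collar to 22, black grip on the axis to 74 (26 mm along x, 14 along y: pinch across y; free of the outer lid from 30 up). Eyelet at local -x, towards the robot (yaw to 0.5). Seated on the tin: coaxial, same yaw, origin 78 mm above the tin's. Starts on the worktop.
- eyelet (a point): Centre of the eyelet: a 13 mm hole in a 4 mm thick tab, 25 mm wide, that sticks out from the inner lid's flange; local (-66, 0, 14) mm in the inner lid's frame. Lid seated, the pin stands 14 mm out of it.
- outer_lid: Round wooden lid, loose, about 0.12 kg, 108 mm across; origin: centre of underside, z up; top face at 14 mm, 44 mm centre hole round the black grip. Lies unfastened on the inner lid's flange (origin 16 mm above the inner lid's), free to turn. Two upright steel lugs on top at local x = +39 and -39, y = 0 mm: 24 mm along x, 12 mm thick along y (pinch across y), from 14 to 42 mm above the origin.
- basin (a point): A fixed point at worktop level (z = 0) above the middle of the left basin of the sink, a free space around it; the tap stands farther back to the right.
- salt_shaker: Bystander: glass salt shaker, 44 mm across, 90 mm high; origin at the centre of its underside. Leave it alone.
- teaspoon: Bystander: teaspoon lying on the worktop, 132 mm long, 9 mm high; origin at its underside centre. Leave it alone.
- lemon: Bystander: lemon, 78 x 55 x 56 mm; origin at its underside centre. Leave it alone.
- jam_jar: Bystander: closed jam jar, 62 mm across, 85 mm high; origin at its underside centre. Leave it alone.
Not all that is in view belongs to the job. What is shaped like the outer_lid but green is not meant.

How it is judged:
On the way, in this order (a step that is already met when the one before it is completed fails the run):
1. both lids are carried together, clear of the worktop, the outer lying on the inner (height (world z) of inner_lid above 0.03 m and z of outer_lid in the frame of inner_lid below 0.024 m and horizontal distance between outer_lid and inner_lid below 0.012 m), for 0.2 s.
2. the inner lid is seated on the tin with the pin through its eyelet, the outer lid still on it, and the inner lid is let go (z of inner_lid in the frame of tin below 0.081 m and horizontal distance between inner_lid and tin below 0.007 m and horizontal distance between eyelet and pin_top below 0.007 m and z of outer_lid in the frame of inner_lid below 0.024 m and horizontal distance between outer_lid and inner_lid below 0.012 m and contact force between the fingers and inner_lid below 0.3 N), for 0.2 s.
3. the outer lid is lifted off alone, the inner lid staying seated (z of outer_lid in the frame of inner_lid above 0.07 m and z of inner_lid in the frame of tin below 0.081 m and contact force between the fingers and outer_lid above 0.5 N), for 0.2 s.
At the end, for the whole second after the job is handed in: Outer lid held in the fingers, at rest, tilt under 0.35 rad, underside over 30 mm above worktop level, centre within 90 mm (x) and 110 mm (y) of the basin point; inner lid untouched on the tin's rim (3 mm in height, 7 mm sideways), pin through its eyelet; tin upright on the worktop (contact force between the fingers and outer_lid above 0.5 N and height (world z) of outer_lid above 0.03 m and x of outer_lid in the frame of basin between -0.09 and 0.09 m and y of outer_lid in the frame of basin between -0.11 and 0.11 m and angle between outer_lid's own z axis and vertical below 0.35 rad and linear speed of outer_lid below 0.05 m/s and contact force between outer_lid and inner_lid below 0.1 N and z of inner_lid in the frame of tin between 0.074 and 0.081 m and horizontal distance between inner_lid and tin below 0.007 m and horizontal distance between eyelet and pin_top below 0.007 m and angle between tin's own z axis and vertical below 0.05 rad and height (world z) of tin between -0.01 and 0.01 m and contact force between the fingers and inner_lid below 0.3 N); the arm keeps its last pose, push and grip.
It fails at once if the outer lid is taken off while the inner lid is not seated on the tin (distance between outer_lid and inner_lid above 0.035 m and (z of inner_lid in the frame of tin above 0.086 m or horizontal distance between inner_lid and tin above 0.01 m)).
It fails at once if the lids are let go of in the air and dropped (height (world z) of inner_lid above 0.015 m and z of inner_lid in the frame of tin above 0.093 m and contact force between the fingers and inner_lid below 0.1 N and contact force between the fingers and outer_lid below 0.1 N).
It fails at once if the tin is knocked about (moved more than 50 mm or tipped) (distance of tin from where it was at the start of the episode above 0.05 m or angle between tin's own z axis and vertical above 0.3 rad).
It fails at once if a bystander is moved more than 40 mm (distance of any of salt_shaker, teaspoon, lemon, jam_jar from where it was at the start of the episode above 0.04 m).
It also fails if it takes over 56 s, if anything falls off the work surface, if the arm or the gripper's body presses on something with over 40 N, if the wrist force passes 120 N, or if a joint passes its speed limit or range.

## Working session

There is one attempt and no reset: what is moved stays moved. The work goes in short steps, each a Python script; the robot and the scene stay as the last script left them, time stands still between calls to the robot, and variables do not carry over. Pictures are saved under pics/ and viewed, on a budget of 10 in all, crops included, one or two more only if the job needs it, and the job is handed in when it is done.

```bash
mkdir -p pics; ls; cat > h.py <<'E'
import numpy as np, cv2
from scipy.spatial.transform import Rotation as R
from bench import manip, effector, viewer
def snap(n,f=None):
    c=viewer.get_calibration(n); im=viewer.get_image(n)
    if f: cv2.imwrite('pics/'+f,im[:,:,::-1])
    return im,c
E
python3 - <<'E'
from h import *
for n in ("scene","top","wrist"):
    im,c=snap(n,n+'0.png'); print(n,c)
print(manip.current_clock(),manip.current_tcp_rot())
E
```

```text
pics
scene {'vfov': 54.266155596941005, 'cx': 330.4726101466993, 'cy': 232.70400191398397, 'eye': array([-0.05102337,  0.59633883,  0.89669274]), 'attitude': array([-0.44260915,  0.8262627 , -0.30972117,  0.15956153])}
top {'vfov': 56.610884839360565, 'cx': 323.1253918563294, 'cy': 241.52986934701542, 'eye': array([0.32030785, 0.19824183, 1.1463474 ]), 'attitude': array([-0.64634771,  0.75527588, -0.08143199,  0.07184579])}
wrist {'vfov': 61.89221937710113, 'cx': 324.58720269293633, 'cy': 243.38579733885084, 'eye': array([ 0.304861  , -0.57919998,  0.38332359]), 'attitude': array([ 0.81811404, -0.55828003, -0.07797987,  0.11371878])}
0.15 [ 8.26203358e-01 -5.63371443e-01 -6.38831300e-04 -4.70106577e-04]
```

View pics/top0.png

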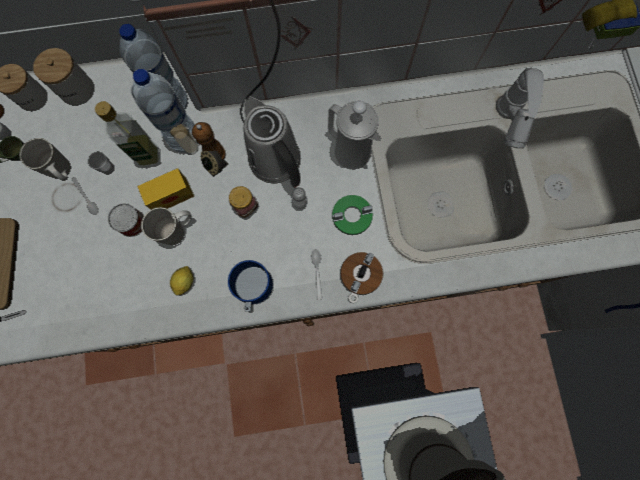

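View pics/scene0.png

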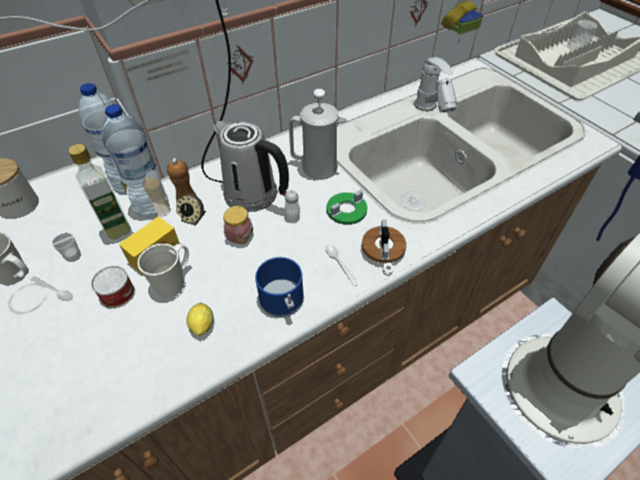

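Top view: tin at about (250,282) with its pin bracket at (249,307). The wooden lid is at (362,273) with lugs along (355,288)–(370,259), and the eyelet is at (353,297). The green decoy is at (352,215), the spoon at (317,270), the lemon at (181,281), and the left basin's middle near (455,193). The scene view agrees.

```bash
cat >> h.py <<'E'
def ray(c,uv):
    uv=np.atleast_2d(np.asarray(uv,float)); f=240/np.tan(np.radians(c['vfov'])/2)
    d=np.c_[(uv[:,0]-c['cx'])/f,(uv[:,1]-c['cy'])/f,np.ones(len(uv))]
    return R.from_quat(c['attitude']).apply(d)
def onz(c,uv,z):
    d=ray(c,uv); e=np.asarray(c['eye']); return e+d*((z-e[2])/d[:,2])[:,None]
def quat(yaw): # tool down, jaw axis (tool x) along world direction yaw
    return (R.from_euler('z',yaw)*R.from_euler('x',np.pi)).as_quat()
E
python3 - <<'E'
from h import *
im=cv2.imread('pics/top0.png')[:,:,::-1]; c=viewer.get_calibration('top')
for n,uv,z in [('lid',(362,273),.03),('lugA',(370,259),.055),('lugB',(355,288),.055),('eye',(353,297),.014),('tin',(250,282),.09),('pin',(249,307),.1),('spoon',(317,270),0),('salt',(299,200),.05),('green',(352,215),.0),('lemon',(181,281),.03)]:
    print(n,onz(c,uv,z)[0].round(3))
print(onz(c,[(385,150),(520,130),(530,235),(405,252),(455,193)],0).round(3))
q0=R.from_quat(manip.current_tcp_rot()); e=viewer.get_calibration('wrist')
print('cam in tool',q0.inv().apply(e['eye']-manip.current_tool_pos()), (q0.inv()*R.from_quat(e['attitude'])).as_matrix().round(3))
for p in ([.5,.0,.3],[.5,.3,.3]):
  for yw in (1.57,-1.57): 
    s=manip.solve_ik(p,quat(yw)); print(p,yw,None if s is None else np.round(s,2))
E
```

```text
lid [0.469 0.079 0.03 ]
lugA [0.497 0.056 0.055]
lugB [0.432 0.105 0.055]
eye [0.414 0.111 0.014]
tin [0.481 0.353 0.09 ]
pin [0.422 0.361 0.1  ]
spoon [0.499 0.19  0.   ]
salt [0.678 0.209 0.05 ]
green [0.631 0.076 0.   ]
lemon [0.52  0.533 0.03 ]
[[ 0.8   -0.046  0.   ]
 [ 0.801 -0.428  0.   ]
 [ 0.504 -0.379  0.   ]
 [ 0.51  -0.045  0.   ]
 [ 0.649 -0.209  0.   ]]
cam in tool [ 0.00090239 -0.07235609 -0.15755902] [[ 1.    -0.001  0.001]
 [ 0.001  0.962  0.273]
 [-0.001 -0.273  0.962]]
[0.5, 0.0, 0.3] 1.57 [ 1.02  0.39 -1.33  1.81  0.4   1.26  1.15]
[0.5, 0.0, 0.3] -1.57 [ 0.89  0.28 -1.11  1.82  0.27  1.21 -1.87]
[0.5, 0.3, 0.3] 1.57 [ 0.3   0.61 -1.3   1.62  0.59  1.37  0.5 ]
[0.5, 0.3, 0.3] -1.57 [-0.42  0.29 -0.21  1.64  0.06  1.21 -2.21]
```

```bash
python3 - <<'E'
from h import *
import pickle
out={}
for n,p,yw in [('lid',[.469,.079,.2],np.pi/2-.53),('tin',[.481,.353,.25],np.pi/2-.13)]:
    manip.move_pose(p,quat(yw)); manip.sleep(.2)
    im,c=snap('wrist',n+'1.png'); out[n]=c
    print(n,manip.current_clock(),manip.current_tool_pos().round(4),manip.current_q().round(2),manip.current_force().round(2),c['eye'])
pickle.dump(out,open('c1.pkl','wb'))
a=[cv2.imread(f'pics/{n}1.png') for n in ('lid','tin')]
cv2.imwrite('pics/both1.png',cv2.resize(np.vstack(a),None,fx=.625,fy=.625,interpolation=cv2.INTER_AREA))
E
```

```text
lid 2.9583 [0.4691 0.0786 0.2   ] [ 0.69  0.37 -1.08  1.99  0.38  1.01  0.47] [0.12 0.59 0.49] [0.40510803 0.11448222 0.3575089 ]
tin 4.2917 [0.4818 0.3514 0.2499] [ 0.1   0.59 -1.11  1.65  0.55  1.25  0.32] [-0.56  0.09  0.05] [0.40840683 0.35973259 0.40725536]
```

View pics/both1.png

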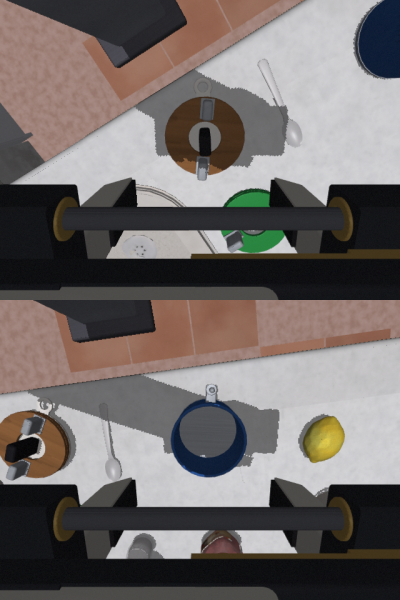

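Lid shot (full pixels ≈ shown × 1.6): eyelet near (325,139), wooden disc around (328,216), black grip near (328,226), lugs roughly in line. Tin shot: pin tip near (338,138), tin mouth around (334,220). Next I'll enlarge both and run the masks.

```bash
cat > m.py <<'E'
from h import *
import pickle
C=pickle.load(open('c1.pkl','rb'))
def circ(P):
    A=np.c_[2*P[:,:2],np.ones(len(P))]; s=np.linalg.lstsq(A,(P[:,:2]**2).sum(1),rcond=None)[0]
    return s[:2],np.sqrt(s[2]+s[0]**2+s[1]**2)
def big(m): return max(cv2.findContours(m.astype(np.uint8)*255,cv2.RETR_EXTERNAL,cv2.CHAIN_APPROX_NONE)[0],key=cv2.contourArea)
crops=[]
for n in ('lid','tin'):
    im=cv2.imread(f'pics/{n}1.png'); hsv=cv2.cvtColor(im,cv2.COLOR_BGR2HSV); c=C[n]
    H,S,V=cv2.split(hsv)
    m=((H<20)&(S>80)) if n=='lid' else ((H>100)&(H<130)&(S>100))
    roi=np.zeros_like(m); roi[145:300,240:420]=1; m=m&roi
    h=cv2.convexHull(big(m))[:,0]; z=.03 if n=='lid' else .09
    # dense hull contour
    k=np.zeros(m.shape,np.uint8); cv2.fillConvexPoly(k,h,1); P=onz(c,big(k)[:,0],z); 
    print(n,'centre',*circ(P))
    if n=='lid':
        g=(V<45)&roi; g[:190]=0; g[260:]=0; b=big(g); print('black',cv2.minAreaRect(b))
        for q in cv2.connectedComponentsWithStats(((S<60)&(k>0)).astype(np.uint8))[2]: print(q)
    crops.append(cv2.resize(im[100:290,260:410],None,fx=2.6,fy=2.6,interpolation=cv2.INTER_CUBIC))
cv2.imwrite('pics/crop1.png',np.hstack(crops))
E
python3 m.py
```

```text
lid centre [0.46854044 0.07933954] 0.05304919950480544
black ((327.33111572265625, 226.61602783203125), (45.305023193359375, 18.330509185791016), 87.51044464111328)
[     0      0    640    480 303913]
[317 155   1   1   1]
[338 155   1   1   1]
[ 302  156   52  124 3230]
[342 156   2   1   2]
[347 157   1   1   1]
[349 158   1   1   1]
[352 159   1   1   1]
[354 160   1   1   1]
[356 161   1   1   1]
[358 162   1   1   1]
[360 163   1   1   1]
[288 168   1   1   1]
[368 169   2   2   2]
[277 179   1   1   1]
[379 181   1   1   1]
[382 185   1   1   1]
[272 186   1   1   1]
[384 189   1   1   1]
[387 195   1   1   1]
[388 198   1   1   1]
[265 203   1   1   1]
[389 202   1   1   1]
[390 206   1   2   2]
[264 209   1   1   1]
[264 225   1   2   2]
[390 229   1   1   1]
[265 231   1   1   1]
[389 233   1   1   1]
[267 238   1   1   1]
[268 241   1   1   1]
[270 245   1   1   1]
[384 246   1   1   1]
[272 248   1   1   1]
[383 248   1   1   1]
[377 255   2   2   2]
[280 259   1   1   1]
[368 265   1   1   1]
[290 268   1   1   1]
[364 268   1   1   1]
[359 271   1   1   1]
[361 270   1   1   1]
[356 273   1   1   1]
[303 275   1   1   1]
[352 275   1   1   1]
[354 274   1   1   1]
[305 276   1   1   1]
[346 277   2   1   2]
[350 276   1   1   1]
[338 279   2   1   2]
[342 278   2   1   2]
tin centre [0.4825773  0.35637495] 0.049998223819875315
```

View pics/crop1.png

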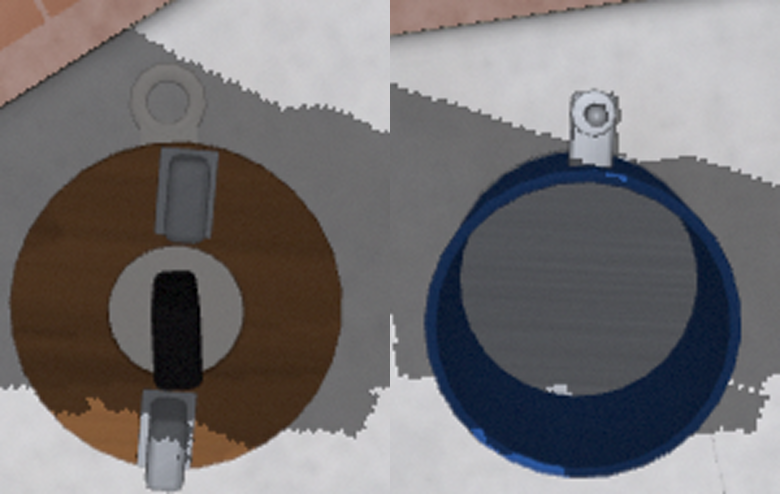

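The eyelet is at (324.6,139.2), the lug tops at about (332,176) and (324,273), and the pin tip at (339.6,143.5). The outer lid is turned slightly relative to the inner one.

```bash
python3 - <<'E'
from h import *
import pickle
C=pickle.load(open('c1.pkl','rb'))
e=onz(C['lid'],(324.6,139.2),.016)[0]; L=np.array([.46854,.07934]); T=np.array([.48258,.35637])
a=onz(C['lid'],[(331.9,175.8),(323.8,272)],.058); b=onz(C['lid'],[(327.3,206),(328,245)],.074)
p=onz(C['tin'],(339.6,143.5),.107)[0]
f=lambda v: np.arctan2(v[1],v[0])
print('eye',e,'dist',np.linalg.norm(L-e[:2]),'yaw',f(L-e[:2]))
print('lugs',a,a.mean(0),'outer yaw',f(a[1]-a[0]),np.linalg.norm(a[1]-a[0]))
g=onz(C['lid'],(327.3,215),.074); print('grip top approx',g)
print('pin',p,'dist',np.linalg.norm(T-p[:2]),'yaw',f(T-p[:2]))
E
```

```text
eye [0.41148331 0.11033499 0.016     ] dist 0.06493192568048971 yaw -0.49763183543593703
lugs [[0.43611071 0.10217698 0.058     ]
 [0.49834333 0.05852761 0.058     ]] [0.46722702 0.0803523  0.058     ] outer yaw -0.6116585403953753 0.07601425749164585
grip top approx [[0.45703067 0.08585777 0.074     ]]
pin [0.41938418 0.36856738 0.107     ] dist 0.06436215891431753 yaw -0.19066476590593157
```

```bash
python3 - <<'E'
from h import *
import pickle
L=[.4685,.0793]; q=quat(np.pi/2-.4976)
manip.move_pose(L+[.14],q)
manip.servo_line(L+[.039],q,vel=.08); manip.sleep(.2)
print(manip.current_tool_pos(),manip.current_force().round(2))
effector.close(40); print('gap',manip.current_finger_gap(),manip.current_force().round(2))
manip.servo_line(L+[.20],vel=.08); manip.sleep(.3)
im,c=snap('wrist','held.png'); pickle.dump(c,open('c2.pkl','wb'))
print('gap',manip.current_finger_gap(),manip.current_force().round(2),manip.current_wrist_torque().round(2),manip.current_clock(),manip.current_tool_pos(),c)
cv2.imwrite('pics/held_s.png',im[:,:,::-1])
E
```

```text
[0.46879652 0.07922092 0.03932509] [ 0.07  0.53 -0.09]
gap 0.013931497776322016 [ 1.15  0.76 -1.15]
gap 0.0140297601875116 [-0.66 -0.32 -2.04] [ 0.1  -0.15  0.  ] 10.7333 [0.46845576 0.07935541 0.19994348] {'vfov': 61.89221937710113, 'cx': 324.58720269293633, 'cy': 243.38579733885084, 'eye': array([0.40316742, 0.11316645, 0.35747156]), 'attitude': array([0.85137312, 0.50610452, 0.07000964, 0.11883048])}
```

View pics/held_s.png

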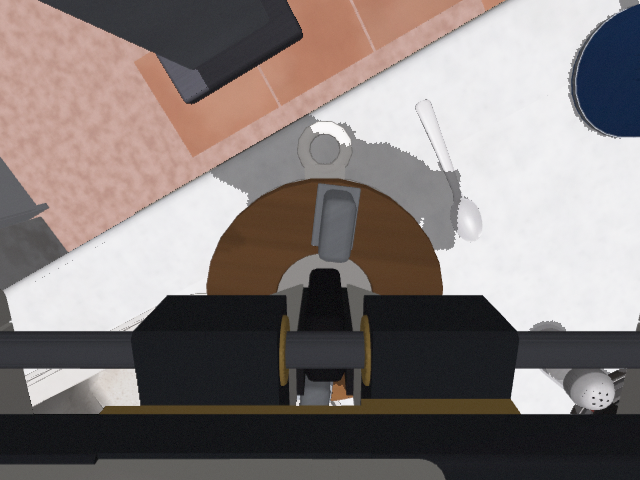

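Both lids are held and the lid looks level. The eyelet hole is centred at about (324,149).

```bash
python3 - <<'E'
from h import *
import pickle
c=pickle.load(open('c2.pkl','rb'))
e=onz(c,(324.3,149),.177)[0]; t=np.array([.46846,.07936,.2]); d=t-e
print(e,np.linalg.norm(d[:2]),np.arctan2(d[1],d[0]))
ps=[.4194,.3686]; T=np.array([.48258,.35637]); yaw=-.1907
for yw in (yaw,):
  q=quat(np.pi/2+yw)
  manip.move_pose([T[0],T[1],.2],q); manip.sleep(.4)
  im,c=snap('wrist','over.png'); pickle.dump(c,open('c3.pkl','wb'))
  print(manip.current_tool_pos(),manip.current_clock(),manip.current_finger_gap(),c['eye'])
cv2.imwrite('pics/over_c.png',cv2.resize(im[60:300,180:480,::-1],None,fx=2.5,fy=2.5,interpolation=cv2.INTER_CUBIC))
E
```

```text
[0.41017717 0.10898866 0.177     ] 0.06538154383779335 -0.47031325905107285
[0.48289579 0.35583576 0.20011338] 12.2583 0.013633936822770816 [0.41014478 0.3684283  0.3576469 ]
```

View pics/over_c.png

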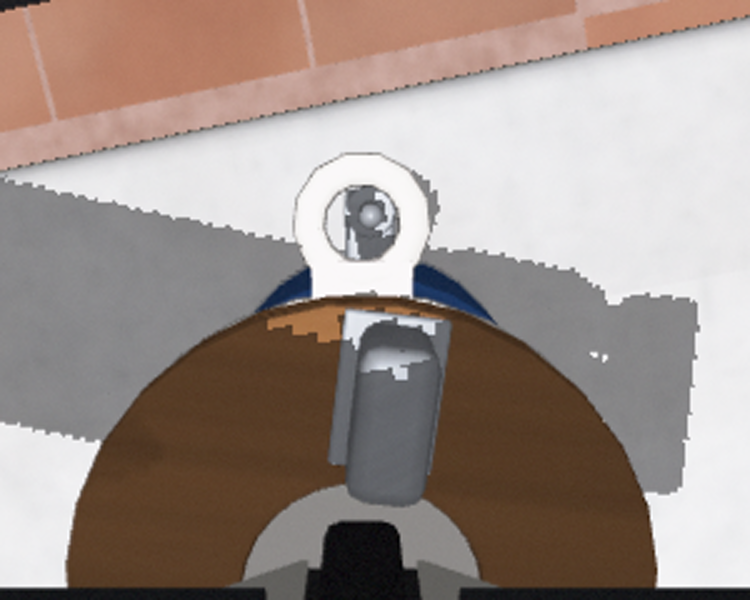

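The pin tip is visible through the eyelet at (328.4,145.6), and the hole centre is at (324.8,149.6).

```bash
python3 - <<'E'
from h import *
import pickle
c=pickle.load(open('c3.pkl','rb')); t=np.array([.48290,.35584]); T=np.array([.48258,.35637])
e=onz(c,(324.8,149.6),.177)[0][:2]; p=onz(c,(328.4,145.6),.107)[0][:2]
f=lambda v:(np.linalg.norm(v),np.arctan2(v[1],v[0]))
print('eye',e,'pin',p,'diff',(p-e)*1e3,'lid',f(t-e),'tin',f(T-p))
E
```

```text
eye [0.41842265 0.3666643 ] pin [0.4197207  0.36858592] diff [1.29805321 1.9216201 ] lid (np.float64(0.06537961811405192), np.float64(-0.1663265643989542)) tin (np.float64(0.06403530441115171), np.float64(-0.19194494331681086))
```

```bash
python3 - <<'E'
from h import *
import pickle
q=quat(np.pi/2-.1907-.0256)
manip.servo_line([.4836,.3562,.146],q,vel=.06); manip.sleep(.4)
im,c=snap('wrist','near.png'); pickle.dump(c,open('c4.pkl','wb'))
r=R.from_quat(manip.current_tcp_rot()).as_matrix()
print(manip.current_tool_pos(),np.arctan2(r[1,0],r[0,0])-np.pi/2,r[:,2],manip.current_force().round(2),manip.current_clock())
cv2.imwrite('pics/near_c.png',cv2.resize(im[60:300,180:480,::-1],None,fx=2.5,fy=2.5,interpolation=cv2.INTER_CUBIC))
E
```

```text
[0.48366254 0.35619123 0.1460991 ] -0.21635606485420444 [ 1.64110072e-04  4.20908285e-05 -9.99999986e-01] [-0.17  0.31 -3.03] 13.7583
```

View pics/near_c.png

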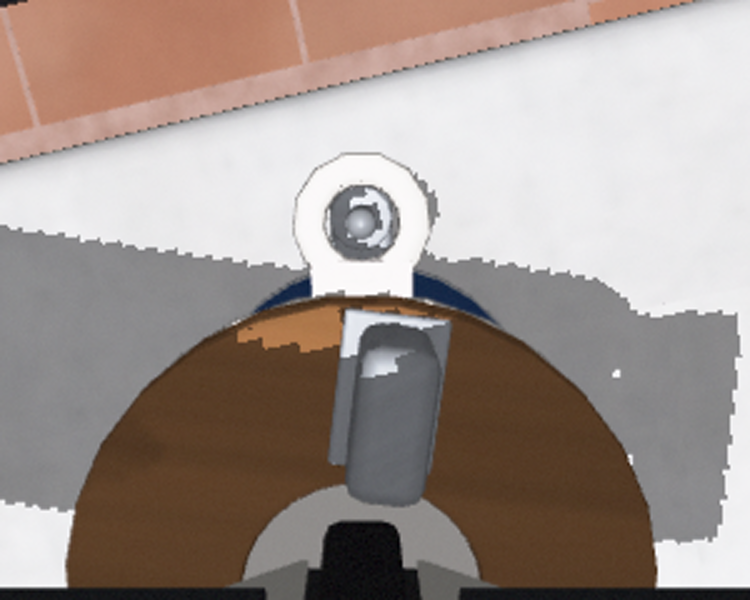

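The pin tip at crop (361,222) is concentric with the hole at (362,223). I'll lower under a force guard.

```bash
python3 - <<'E'
from h import *
f0=manip.current_force()
for z in list(np.arange(.141,.1165,-.003))+[.117,.116,.115]:
    manip.servo_line([.4836,.3562,z],vel=.03)
    d=manip.current_force()-f0; p=manip.current_tool_pos()
    print(round(z,4),p.round(4),d.round(1))
    if d[2]>6 or np.hypot(*d[:2])>8: break
im,c=snap('wrist','seat.png'); print(manip.current_clock())
cv2.imwrite('pics/seat_c.png',cv2.resize(im[60:300,180:480,::-1],None,fx=2.5,fy=2.5,interpolation=cv2.INTER_CUBIC))
E
```

```text
0.141 [0.4834 0.356  0.1406] [ 0.9  0.2 -0.1]
0.138 [0.4835 0.3561 0.1377] [ 0.5 -0.8  0.8]
0.135 [0.4835 0.356  0.1348] [0.7 0.6 0.9]
0.132 [0.4835 0.356  0.1317] [1.  0.  0.5]
0.129 [0.4835 0.356  0.1287] [ 0.5 -0.5  0.5]
0.126 [0.4835 0.3561 0.1258] [-0.1 -1.1  0.5]
0.123 [0.4835 0.3561 0.1228] [-0.2 -0.3  1.3]
0.12 [0.4835 0.3562 0.1198] [ 0.3 -0.6  0. ]
0.117 [0.4838 0.3565 0.1171] [1.  0.2 1.2]
0.117 [0.4837 0.3564 0.1171] [0.  0.2 3. ]
0.116 [0.4837 0.3564 0.1171] [-2.1 -1.3  9.9]
16.625
```

```bash
python3 - <<'E'
from h import *
import pickle
manip.servo_line([.4837,.3564,.1171],vel=.03)
effector.open_jaws(); manip.sleep(.4)
manip.servo_line([.4837,.3564,.27],vel=.15); manip.sleep(.3)
im,c=snap('wrist','rel.png'); pickle.dump(c,open('c5.pkl','wb'))
print(manip.current_tool_pos(),manip.current_finger_gap(),manip.current_force().round(2),manip.current_clock())
cv2.imwrite('pics/rel_c.png',cv2.resize(im[80:320,200:460,::-1],None,fx=2.5,fy=2.5,interpolation=cv2.INTER_CUBIC))
E
```

```text
[0.48355303 0.35637502 0.269623  ] 0.09164790471223046 [ 0.25 -0.27  0.1 ] 20.0833
```

View pics/rel_c.png

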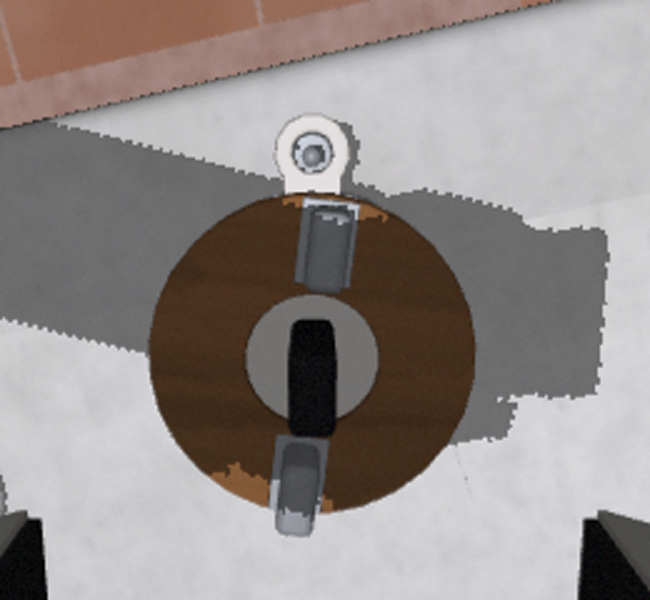

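The lids are seated, with the pin centred in the eyelet at crop (313,155). The lug tops are near crop (330,250) and (297,500). I'll take the far lug, which is away from the pin.

```bash
python3 - <<'E'
from h import *
import pickle
c=pickle.load(open('c5.pkl','rb'))
f=lambda u,v:(200+u/2.5,80+v/2.5)
a=onz(c,[f(330,250),f(297,500)],.136)[:,:2]; d=a[1]-a[0]; yaw=np.arctan2(d[1],d[0])
print(a,np.linalg.norm(d),yaw,'mid',a.mean(0))
im=cv2.imread('pics/rel.png'); H,S,V=cv2.split(cv2.cvtColor(im,cv2.COLOR_BGR2HSV))
m=((H<20)&(S>80)); m[:155]=0; m[300:]=0; m[:,:250]=0; m[:,400:]=0
ct=max(cv2.findContours(m.astype(np.uint8)*255,cv2.RETR_EXTERNAL,cv2.CHAIN_APPROX_NONE)[0],key=cv2.contourArea)
P=onz(c,cv2.convexHull(ct)[:,0],.108)[:,:2]; (x,y),r=cv2.minEnclosingCircle((P*1e3).astype(np.float32)); print('disc',x,y,r)
e=onz(c,f(313,152),.094)[0]; p=onz(c,f(313,155),.107)[0]; print('eye',e,'pin',p)
for ln in (a[1],):
  for z in (.2,.115): print(manip.solve_ik([*ln,z],quat(np.pi/2+yaw)))
E
```

```text
[[0.44609359 0.36816143]
 [0.51933605 0.34193335]] 0.07779698765451197 -0.34387197376873607 mid [0.48271482 0.35504739]
disc 482.63653564453125 354.5098876953125 53.55628204345703
eye [0.41922451 0.36902704 0.094     ] pin [0.4197892  0.36890536 0.107     ]
[ 0.08076575  0.66757443 -1.03429281  1.63865954  0.60954518  1.19290681
  0.1328774 ]
[ 0.03484092  0.75544571 -0.95720667  1.70286852  0.69695169  1.06190779
  0.07258412]
```

```bash
python3 - <<'E'
from h import *
G=[.5193,.3419]; q=quat(np.pi/2-.3439)
manip.move_pose(G+[.19],q)
manip.servo_line(G+[.1115],q,vel=.06); manip.sleep(.2)
print(manip.current_tool_pos(),manip.current_force().round(2))
effector.close(50); manip.sleep(.2); print('gap',manip.current_finger_gap(),manip.current_force().round(2),manip.current_wrist_torque().round(3))
manip.servo_line(G+[.15],vel=.04); print('gap',manip.current_finger_gap(),manip.current_force().round(2))
manip.servo_line(G+[.26],vel=.1); manip.sleep(.3)
im,c=snap('wrist','lift_w.png'); im2,_=snap('scene','lift_s.png')
print('gap',manip.current_finger_gap(),manip.current_force().round(2),manip.current_wrist_torque().round(3),manip.current_clock())
cv2.imwrite('pics/lift.png',np.hstack([cv2.resize(im,(400,300))[:,:,::-1],im2[150:450,120:520,::-1]]))
E
```

```text
[0.51946236 0.34197197 0.11180328] [-0.35  0.64 -0.7 ]
gap 0.01194173554082121 [-0.33  0.44 -0.53] [ 0.182 -0.176 -0.035]
gap 0.011825615433771865 [-0.38 -0.21 -1.59]
gap 0.011600837892912266 [-0.35 -0.23 -1.47] [ 0.082 -0.186 -0.002] 26.375
```

View pics/lift.png

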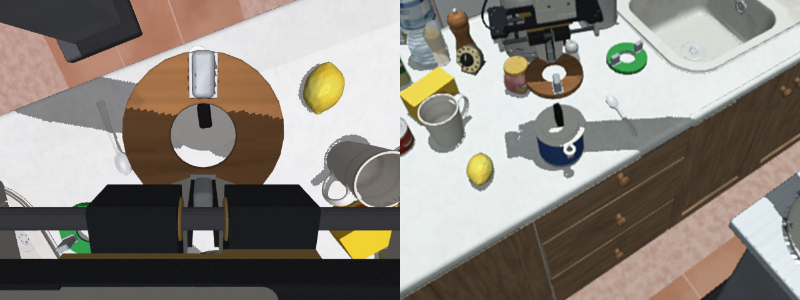

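The outer lid is held level, and the white inner lid stays on the tin with the pin through. Next I'll carry it to the basin.

```bash
python3 - <<'E'
from h import *
q=quat(np.pi/2-.3439)
try: manip.servo_line([.64,-.223,.26],q,vel=.15)
except manip.PlanningError as e:
    print(e); manip.move_pose([.64,-.223,.26],q)
manip.servo_line([.68,-.223,.22],q,vel=.1)
manip.sleep(.8)
im,c=snap('top','end_t.png'); im2,_=snap('scene','end_s.png')
print('gap',manip.current_finger_gap(),manip.current_tool_pos(),manip.current_force().round(2),manip.current_joint_velocities().round(3),manip.current_clock())
cv2.imwrite('pics/end.png',np.hstack([im[100:400,200:600,::-1],im2[50:350,200:600,::-1]]))
E
```

```text
gap 0.011584492019785068 [ 0.67998281 -0.2229661   0.21996176] [-0.42 -0.3  -0.5 ] [ 0.001  0.001 -0.001 -0.     0.001 -0.001 -0.   ] 31.9917
```

View pics/end.png

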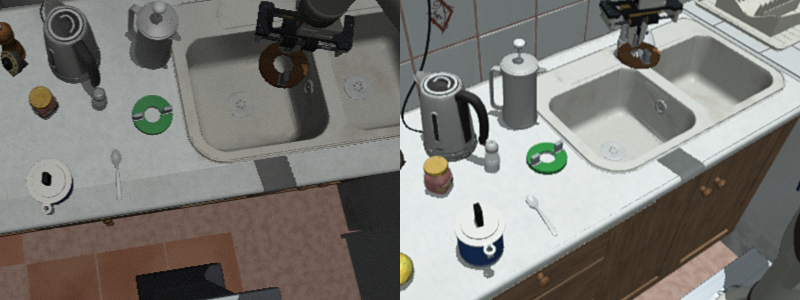

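```bash
python3 - <<'E'
from h import *
print(onz(viewer.get_calibration('top'),(200+283,100+66),.22), manip.current_finger_gap())
manip.hand_in(); manip.sleep(1.2); print(manip.current_finger_gap(),manip.current_clock())
E
```

```text
[[ 0.63728612 -0.20560733  0.22      ]] 0.011584492019785068
the job is handed in; nothing more can be done
the job is handed in; nothing more can be done
```

The job is handed in, and every check I made passed; the hand-in gives no verdict. I carried both lids by the black grip and lowered them onto the tin with the pin through the eyelet. After letting go, I lifted the wooden lid off by its far lug and took it over the left basin.

- **Seating:** contact came at the expected height (TCP z 0.117 m). After release the picture showed the pin centred in the eyelet, about 0.6 mm off.
- **Inner lid and tin:** in the last pictures the inner lid is still seated with its pin through, the tin is upright, and the bystanders in view (shaker, spoon, jam jar) look unmoved. The lemon is mostly out of that crop, so I did not recheck it after the lift.
- **Outer lid:** it is level and at rest in a steady grip (gap 11.6 mm, the lug's width). Its centre is at about (0.64, -0.21) m and its underside about 0.20 m up. The basin middle, estimated from the basin's edges in the top view, is (0.65, -0.22) m. The clock read 32 s before hand-in.
- **Small disagreements:**
  - The pin measured 64 mm from the tin's axis instead of 66, so I lined up on the eyelet and pin rather than on the tin's rim.
  - The last vertical force read -0.5 N against about -1.2 N expected. I took this as sensor noise because the gap stayed steady.

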